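# Stow the gingerbread templates in their sprung tray

## Robot

A 6-joint arm with a two-finger parallel gripper is mounted at the origin on the work surface. World frame = base frame: x ahead of the robot, y to its left, z up, the work surface at z = 0. Lengths are in m, angles in rad, forces in N, time in s.
With the tool pointing down it reaches from about 0.35 to 0.85 m from the base axis. Payload 8.1 kg.
Tool frame: the origin (TCP) lies at the very end of the fingers, on their centre line; the grasp point (between the pads) lies robot.grip_point_offset behind it (robot.grip_point_offset is the distance from the TCP to the grasp point, in m); z points along the fingers, y is the line along which they close (so a half turn about z gives the same grasp; the last joint's range is limited). The gripper opens to 93 mm and grips with 3 to 60 N. Pads are 15 mm wide; open, the fingers measure 128 mm over their backs; the gripper's body (75 mm by 188 mm) begins 65 mm behind the grasp point.
Start: joints at [1.172, 0.13, 1.488, -0, 1.523, -0.085], TCP at [0.185, 0.571, 0.219] pointing down, gripper open.
Joint ranges: [-2.96, 2.96], [-0.89, 2.26], [0.02, 2.5], [-1.34, 4.48], [0, 2.73], [-2.66, 2.66]. Speed limits (rad/s): [2.39, 2.39, 2.79, 3.14, 3.14, 3.14].

## Interface

Orientations are given as a rotation vector (axis times angle).
In Python, from plant import robot, eyes gives the robot as it stands. The module is installed in compiled form; this text tells all that it offers.
- The arm moves only by the tool apply_moves, never from a script. Its argument "steps" is one flat list of numbers, 7 for each row, row after row: the shift along the tool's x, y, z in units of 30 mm (1.0 is 30 mm), then the turn, a rotation vector about the tool's x, y, z in units of 6 degrees (1.0 is 6 degrees), then the opening in per cent of the stroke, from 0 (shut) to 100 (fully open). In form: [dx, dy, dz, ax, ay, az, fingers, dx, dy, dz, ax, ay, az, fingers, ...]. A call has 1 to 12 rows; each row shifts and turns the commanded pose from where the row before left it, along the tool's axes as they then stand; what a row does not reach is not made up. A row lasts 1/12 s, in which the tool goes at most 41.7 mm and 7.16 degrees, less where a joint would pass 70% of its speed; a pose out of reach is approached as far as the arm can. A call is refused whole if a number of a shift passes 1 or a number of a turn 1, either way. A call with a gripper value outside its range is refused whole. The fingers move at their own pace and stop on an object; "grip_force" is the grip in N (left out, the last holds). Time passes only in rows, so rows that do not move let the fingers close. It gives the time, the measured TCP pose, the force, the opening and the grip force at its end, in the units of the state.
- robot.read_state(): the state, without advancing time (a new reading comes with each control period).
- eyes.read_camera(name): name is "scene" or "side" or "wrist"; returns the picture (480x640x3 uint8, red, green, blue); there is no depth.
- eyes.calibration(name): a dict with "K" (3x3 intrinsics, pixels), "k1" (the pictures are not rectified: a ray, as slopes to the right and down, at radius r is drawn at 1 + k1 r^2 times it, then the intrinsics apply), "R" (3x3) and "t" (3): a world point X has camera coordinates R X + t. Camera axes: x right, y down, z forward; pixel columns grow to the right and rows downward; lengths in m; the calibration is good to about 2 mm. A picture is of the moment at which its call begins: read the wrist's pose just before it. calibration takes no time and is no camera call; for the wrist camera it gives the pose at the moment of the call.
- robot.close_job(): hands the job in; it is judged then, once.
Trained networks look in the newest picture that a camera, given by its name, has taken for a name from the list of things; names that differ only in an ending like _2 or _b are one class to them, and where a whole thing is asked for, a point or a joint stands for the part that bears it (a point fixed in the world has none). Each returns a list of dicts, best first, with "conf" (0 to 1); they miss things now and then, are a little off and sometimes report something else, mostly with a low value. They report only what shows in the picture. A call takes as long as a camera call. They do not tell look-alikes from the thing itself.
- eyes.search_frame(camera, thing): "rect" ([left, top, width, height] in pixels, round what is visible of it).
- eyes.place_of(camera, thing): "xy" ([column, row] in pixels: a listed point, or the origin of a listed thing).
The state is a dict: "t": time; "q": joint angles; "dq": joint speeds; "joint_torque": joint torques, N m; "tool_pos": TCP position; "orientation": TCP orientation; "force": force on the tool from outside, world axes, zero at the start; "wrist_torque": the same for the moment, N m; "opening": finger opening in m; "gripper_force": force on a finger pad.
Only numpy, scipy, OpenCV 4.12 (cv2) and the standard library are available. Lean on these libraries where they do the work, as an engineer would, in place of code of your own. Each camera call takes 0.05 s, during which the arm holds its last target. There are 200 camera calls.

## Task

Put the three wooden gingerbread templates away in the aluminium tray, rib side up, so that all three lie flat on its floor, side by side and none resting on another or on the rim. They fill the tray only when turned to fit each other, and the sprung bar at one end has to be pushed back to make room for the last one. Let go of everything and leave the jar, the bowl and the cup standing where they are.

Things in the scene. Friction and masses are not known exactly. Their poses are not given: they have to be found in the camera images.
- tray_floor (a point): Centre of the inner floor (upper face, 3 mm above the bench) of the aluminium tray, fixed to the bench. Inside 184 x 126 mm (x, y); walls 4 mm thick, 12 mm high above the floor, lower than the 16 mm template plates. +x points along the tray to its end with the sprung bar, z up. Fixed end wall's inner face at x = -92 mm, side walls' at y = +63 and -63 mm.
- bar_face (a point): Middle of the inner face (towards the templates) of the sprung steel bar across the tray's +x end: 12 mm thick, 124 mm long, top edge 12 mm above the floor, level with the walls. At rest its face is at x = +60 mm of the tray, 152 mm from the fixed end wall. Axes as the tray's.
- bar (a joint): How far the sprung bar is pushed back, m: 0 at rest, 0.020 at most (towards the tray's +x). A spring returns it: 2 N at rest, rising to 9 N at 20 mm. The packed templates take up 160 mm, so the bar ends pushed back by about 8 mm or a little more.
- board_a_grip (a point): Template A, L-shaped, plain beech: plate 16 mm thick with a grip rib on top, 14 mm thick, 50 mm long, 32 mm high (48 overall), 70 to 140 g. Lies rib up. Point: middle of the rib in plan, 24 mm above the underside; z up. From above, in its axes (mm): long block x -50 to +70, y -20 to +20; square block x -50 to -10, y -60 to -20. Rib along x.
- board_b_grip (a point): Template B, L-shaped, the mirror hand of A. Material, thickness, rib and point as for A. From above, in its axes (mm): long block x -12 to +28, y -50 to +70; square block x -52 to -12, y -50 to -10. Rib along y.
- board_c_grip (a point): Template C, S-shaped; else as A. From above, in its axes (mm): blocks x -8 to +72, y 0 to +40 and x -48 to +32, y -40 to 0. Rib along y. A, B, C make a full 160 x 120 mm rectangle: with all axes parallel, C's point is at (-2, -60) and B's at (+82, -50) mm from A's; B's long edge is its +x end. Either way round fits the tray.
- board_a: Template A itself; origin 24 mm below its point, at the underside.
- board_b: Template B itself; origin 24 mm below its point, at the underside.
- board_c: Template C itself; origin 24 mm below its point, at the underside.
- jar: Amber glass jar with a lid, 72 mm across, 110 mm high, a bystander on the bench beyond the tray; origin at the underside.
- bowl: Steel bowl, 130 mm across, 60 mm high, a bystander; origin at the underside.
- cup: White cup, 76 mm across, 85 mm high, a bystander; origin at the underside.
Things that resemble listed ones, but are neither listed nor needed, are in the scene too. Leave any green or pink look-alike of the board_b alone. Leave any black look-alike of the board_c alone.

How it is judged:
By the outcome, as a careful person would: the job done as asked, in the order asked, and still so for the second after the job is handed in, with the robot touching nothing.
It also fails if it takes over 72 s, if anything falls off the work surface, if the arm or the gripper's body presses on something with over 40 N, if the wrist force passes 120 N, or if a joint passes its speed limit or range.

## Working session

There is one attempt and no reset: what is moved stays moved. The work goes in short steps, Python scripts to look and compute and a tool call to move; the robot and the scene stay as the last step left them, time stands still between calls to the robot, and variables do not carry over. Pictures are saved under pics/ and viewed, at most 10 in all, crops included, and the job is handed in when it is done.

Besides the shell and the picture viewer there is one more tool, called as name(argument=value, ...) on one line, values as JSON. apply_moves: Moves the arm, as the interface text tells. Its arguments: {"type":"object","properties":{"steps":{"type":"array"},"grip_force":{"type":"number"}},"required":["steps"]}

```bash
mkdir -p pics; cat > h.py <<'E'
import numpy as np, cv2
from scipy.spatial.transform import Rotation as Ro
from plant import robot, eyes
def snap(cam,fn=None):
    im=eyes.read_camera(cam)
    if fn: cv2.imwrite('pics/'+fn,im[:,:,::-1])
    return im
def ray(c,px):
    c=eyes.calibration(c) if isinstance(c,str) else c
    K,k1=np.array(c['K']),c['k1']
    d=np.array([(px[0]-K[0,2])/K[0,0],(px[1]-K[1,2])/K[1,1]]);u=d.copy()
    for _ in range(20): u=d/(1+k1*(u@u))
    R=np.array(c['R']);t=np.array(c['t'])
    return -R.T@t, R.T@np.array([u[0],u[1],1])
def on(c,px,z):
    o,d=ray(c,px); return o+d*(z-o[2])/d[2]
def proj(c,X):
    c=eyes.calibration(c) if isinstance(c,str) else c
    p=np.array(c['R'])@np.array(X)+np.array(c['t']);u=p[:2]/p[2];u=u*(1+c['k1']*(u@u))
    K=np.array(c['K']);return np.array([K[0,0]*u[0]+K[0,2],K[1,1]*u[1]+K[1,2]])
E
python3 - <<'E'
from h import *
s=robot.read_state();print({k:np.round(v,3) for k,v in s.items()},robot.grip_point_offset)
for c in('scene','side'):
    snap(c,c+'0.png')
    for n,z in [('tray_floor',.003),('bar_face',.009),('board_a_grip',.024),('board_b_grip',.024),('board_c_grip',.024)]:
        for r in eyes.place_of(c,n): print(c,n,round(r['conf'],2),np.round(r['xy']),np.round(on(c,r['xy'],z),3))
E
```

```text
{'t': np.float64(0.0), 'q': array([ 1.172,  0.131,  1.489, -0.   ,  1.523, -0.085]), 'dq': array([ 0.002,  0.   ,  0.001, -0.002, -0.   ,  0.001]), 'joint_torque': array([-2.0000e-03, -5.5985e+01, -4.9174e+01,  7.6000e-02,  3.6000e-02,
       -0.0000e+00]), 'tool_pos': array([0.185, 0.57 , 0.218]), 'orientation': array([-4.910e-01, -3.103e+00,  3.000e-03]), 'force': array([0.121, 0.223, 0.266]), 'wrist_torque': array([-0.011, -0.024, -0.003]), 'gripper_force': np.float64(0.0), 'opening': np.float64(0.093)} 0.0188
scene tray_floor 0.81 [280. 246.] [ 0.558 -0.029  0.003]
scene tray_floor 0.42 [243. 192.] [ 0.483 -0.372  0.003]
scene bar_face 0.83 [294. 230.] [ 0.489 -0.067  0.009]
scene bar_face 0.28 [424. 285.] [0.382 0.324 0.009]
scene board_a_grip 0.78 [246. 192.] [ 0.493 -0.332  0.024]
scene board_b_grip 0.9 [425. 284.] [0.394 0.338 0.024]
scene board_b_grip 0.85 [371. 383.] [0.69  0.492 0.024]
scene board_b_grip 0.65 [460. 255.] [0.235 0.304 0.024]
scene board_b_grip 0.29 [191. 246.] [ 0.762 -0.142  0.024]
scene board_c_grip 0.77 [371. 233.] [0.345 0.09  0.024]
scene board_c_grip 0.65 [356. 317.] [0.595 0.332 0.024]
scene board_c_grip 0.57 [243. 202.] [ 0.537 -0.274  0.024]
side tray_floor 0.64 [385. 273.] [ 0.562 -0.033  0.003]
side bar_face 0.92 [377. 290.] [ 0.501 -0.066  0.009]
side bar_face 0.23 [376. 208.] [0.737 0.159 0.009]
side board_a_grip 0.88 [485. 359.] [ 0.486 -0.334  0.024]
side board_b_grip 0.96 [277. 163.] [0.693 0.497 0.024]
side board_b_grip 0.85 [223. 222.] [0.405 0.341 0.024]
side board_b_grip 0.59 [165. 256.] [0.235 0.308 0.024]
side board_b_grip 0.37 [378. 289.] [ 0.492 -0.077  0.024]
side board_c_grip 0.82 [282. 198.] [0.58  0.335 0.024]
side board_c_grip 0.78 [268. 279.] [0.35  0.096 0.024]
side board_c_grip 0.43 [379. 288.] [ 0.493 -0.077  0.024]
```

View pics/scene0.png

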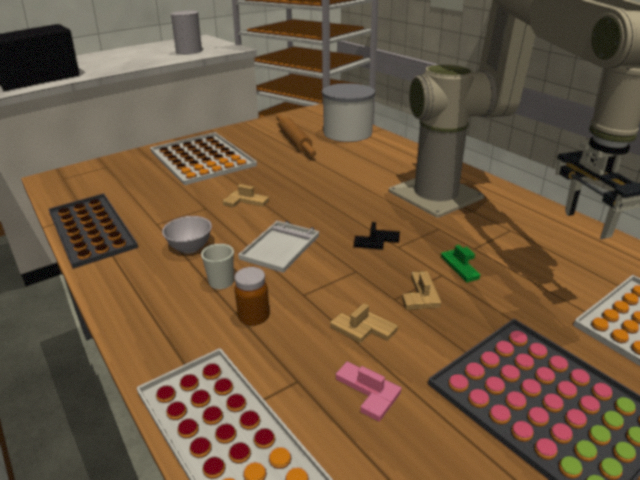

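View pics/side0.png

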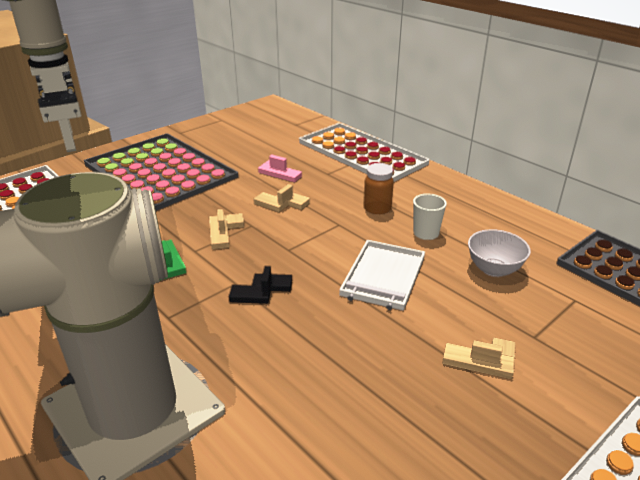

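The scene camera shows three beech templates. B is at about (424,285), C at (356,317) and A at (246,195). The tray is at (280,246), with its bar end towards the robot at about (300,232). The green, pink and black ones are look-alikes. Next I'll go above B and C for a close look.

```bash
cat >> h.py <<'E'
def tool():
    s=robot.read_state(); return np.array(s['tool_pos']),Ro.from_rotvec(s['orientation']).as_matrix(),s
def plan(xyz,yaw=None):
    """yaw: world heading of tool y, mod pi"""
    p,R,s=tool(); d=R.T@(np.array(xyz)-p)/.03
    cur=np.arctan2(R[1,1],R[0,1]); 
    out=dict(t=round(float(s['t']),2),shift=np.round(d,3))
    if yaw is not None:
        a=(yaw-cur+np.pi/2)%np.pi-np.pi/2
        out['turn']=round(-np.degrees(a)/6,3)   # tool z is down
        q6=s['q'][5]; out['q6']=round(float(q6),2)
        Rn=R@Ro.from_rotvec([0,0,-a]).as_matrix(); out['shift_after_turn']=np.round(Rn.T@(np.array(xyz)-p)/.03,3)
    return out
E
python3 - <<'E'
from h import *
p,R,s=tool();c=eyes.calibration('wrist');Rc=np.array(c['R']);t=np.array(c['t'])
print(c['K'],c['k1'],'cam in tool',R.T@(-Rc.T@t-p),'\ncam axes in tool\n',np.round(R.T@Rc.T,2)); print(np.round(R,3))
print(plan([.49,.33,.28]))
E
```

```text
[[417.27166084   0.         318.38453149]
 [  0.         417.27166084 243.43908901]
 [  0.           0.           1.        ]] -0.04997810359841663 cam in tool [ 0.06565959 -0.00036722 -0.16702757] 
cam axes in tool
 [[ 0.   -0.97 -0.24]
 [ 1.    0.    0.  ]
 [-0.   -0.24  0.97]]
[[-0.951  0.309 -0.   ]
 [ 0.309  0.951 -0.   ]
 [ 0.    -0.    -1.   ]]
{'t': 0.6, 'shift': array([-12.142,  -4.496,  -2.045])}
```

apply_moves(steps=[-1, -0.37, -0.05, 0, 0, 0, 100, -1, -0.37, -0.05, 0, 0, 0, 100, -1, -0.37, -0.05, 0, 0, 0, 100, -1, -0.37, -0.05, 0, 0, 0, 100, -1, -0.37, -0.05, 0, 0, 0, 100, -1, -0.37, -0.05, 0, 0, 0, 100, -1, -0.37, -0.05, 0, 0, 0, 100, -1, -0.37, -0.05, 0, 0, 0, 100, -1, -0.37, -0.05, 0, 0, 0, 100, -1, -0.37, -0.05, 0, 0, 0, 100, -1, -0.37, -0.05, 0, 0, 0, 100, -1, -0.37, -0.05, 0, 0, 0, 100])

```text
t: 1.6
tool_pos: [0.4876, 0.3317, 0.2369]
orientation: [0.491, 3.103, 0.0]
force: [0.2, -0.0, 0.9]
opening: 0.0933
gripper_force: 0.0
```

```bash
python3 - <<'E'
from h import *
import pickle
p,R,s=tool();print(s['t'],p); c=eyes.calibration('wrist'); im=snap('wrist','w1.png'); pickle.dump((c,im),open('w1.pkl','wb'))
for n,z in [('board_b_grip',.024),('board_c_grip',.024)]:
  for r in eyes.place_of('wrist',n): print(n,round(r['conf'],2),np.round(r['xy']),np.round(on(c,r['xy'],z),4))
E
```

```text
1.6 [0.48761519 0.33174655 0.23688202]
board_b_grip 0.69 [297. 120.] [0.4017 0.3399 0.024 ]
board_b_grip 0.33 [351. 304.] [0.5819 0.3348 0.024 ]
board_c_grip 0.93 [ 20. 151.] [0.347  0.0905 0.024 ]
board_c_grip 0.83 [354. 320.] [0.5983 0.3324 0.024 ]
```

View pics/w1.png

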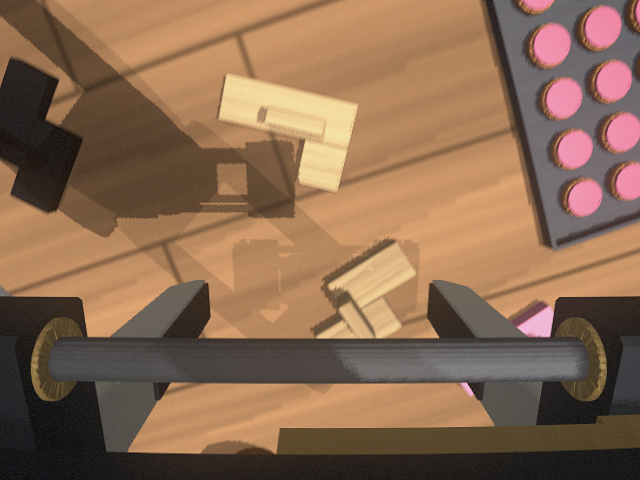

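B shows fully near (300,125). C, near (365,300), is partly hidden by the gripper. I'll step back along tool -x for C.

apply_moves(steps=[-0.95, 0, 0, 0, 0, 0, 100, -0.95, 0, 0, 0, 0, 0, 100, -0.95, 0, 0, 0, 0, 0, 100, -0.95, 0, 0, 0, 0, 0, 100])

```text
t: 2.08
tool_pos: [0.5951, 0.2985, 0.2367]
orientation: [-0.488, -3.103, -0.001]
force: [-0.1, -0.4, -0.0]
opening: 0.0931
gripper_force: 0.0
```

```bash
cat >> h.py <<'E'
import pickle
SH={'a':[(-50,20),(70,20),(70,-20),(-10,-20),(-10,-60),(-50,-60)],
'b':[(28,-50),(28,70),(-12,70),(-12,-10),(-52,-10),(-52,-50)],
'c':[(-8,40),(72,40),(72,0),(32,0),(32,-40),(-48,-40),(-48,0),(-8,0)],
't':[(-92,63),(92,63),(92,-63),(-92,-63)]}
def fit(n,P):
    "rigid fit of model corners n to world xy P -> x,y,yaw,residual mm"
    M=np.array(SH[n])/1000.;P=np.array(P)[:,:2];ok=~np.isnan(P[:,0]);M,P=M[ok],P[ok]
    m,q=M.mean(0),P.mean(0);A=(M-m).T@(P-q)
    yaw=np.arctan2(A[0,1]-A[1,0],A[0,0]+A[1,1]);R=np.array([[np.cos(yaw),-np.sin(yaw)],[np.sin(yaw),np.cos(yaw)]])
    o=q-R@m;return o,yaw,np.linalg.norm((M@R.T+o)-P,axis=1)*1000
def wsave(fn):
    c=eyes.calibration('wrist');im=snap('wrist',fn+'.png');pickle.dump((c,im),open(fn+'.pkl','wb'));return c,im
E
python3 - <<'E'
from h import *
c,im=pickle.load(open('w1.pkl','rb'))
P=[on(c,p,.016) for p in [(357,103),(226,74),(218,118),(305,140),(298,181),(338,190)]]
print(fit('b',P))
p,R,s=tool();print(s['t'],p);c,im=wsave('w2')
cv2.imwrite('pics/w2z.png',cv2.resize(im[20:300,180:540,::-1],None,fx=2,fy=2))
for r in eyes.place_of('wrist','board_c_grip'): print(round(r['conf'],2),np.round(r['xy']),np.round(on(c,r['xy'],.024),4))
for t in [(.63,-.04,.24)]: print(plan(t))
E
```

```text
(array([0.40330299, 0.33874416]), np.float64(2.6163183521006905), array([1.26324914, 0.74612962, 1.12666118, 1.62928918, 1.57453003,
       0.83552471]))
2.0833 [0.59509158 0.29853713 0.2367036 ]
{'t': 2.18, 'shift': array([ -4.532, -10.324,  -0.145])}
```

View pics/w2z.png

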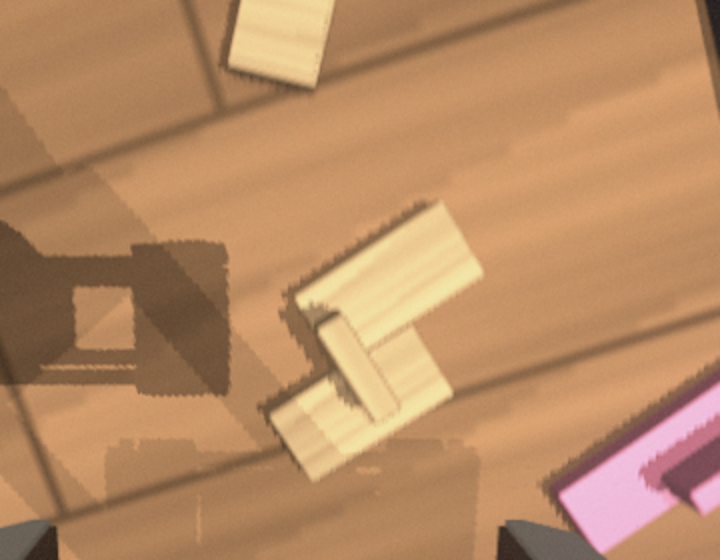

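The 2x crop from (180,20) shows C's S shape, with plate corners at crop (293,295), (441,202), (484,271), (453,393), (315,480) and (268,410). The rib runs from (330,315) to (385,415).

apply_moves(steps=[-0.41, -0.94, 0, 0, 0, 0, 100, -0.41, -0.94, 0, 0, 0, 0, 100, -0.41, -0.94, 0, 0, 0, 0, 100, -0.41, -0.94, 0, 0, 0, 0, 100, -0.41, -0.94, 0, 0, 0, 0, 100, -0.41, -0.94, 0, 0, 0, 0, 100, -0.41, -0.94, 0, 0, 0, 0, 100, -0.41, -0.94, 0, 0, 0, 0, 100, -0.41, -0.94, 0, 0, 0, 0, 100, -0.41, -0.94, 0, 0, 0, 0, 100, -0.41, -0.94, 0, 0, 0, 0, 100, 0, 0, 0, 0, 0, 0, 100])

```text
t: 3.18
tool_pos: [0.6275, -0.0429, 0.2366]
orientation: [0.496, 3.102, -0.003]
force: [-0.3, 0.8, 0.1]
opening: 0.0928
gripper_force: 0.0
```

```bash
python3 - <<'E'
from h import *
c,im=pickle.load(open('w2.pkl','rb'))
px=np.array([(293,295),(441,202),(484,271),(410,325),(453,393),(315,480),(268,410)])/2+[180,20]
P=[on(c,p,.016) for p in px]+[np.full(3,np.nan)]
print(fit('c',P))
p,R,s=tool();print(s['t'],p);c,im=wsave('w3')
for n,z in [('tray_floor',.003),('bar_face',.009),('jar',0),('cup',0)]:
  for r in eyes.place_of('wrist',n)[:1]: print(n,round(r['conf'],2),np.round(r['xy']),np.round(on(c,r['xy'],z),4))
E
```

```text
(array([0.59347891, 0.33609963]), np.float64(1.8350834570485364), array([0.54726977, 1.9999621 , 1.55150309, 1.84475506, 0.85422069,
       1.7139126 , 1.85625722]))
3.1833 [ 0.62754392 -0.04287198  0.23663853]
tray_floor 0.88 [308. 142.] [ 0.563  -0.0323  0.003 ]
bar_face 0.75 [257.  96.] [ 0.5096 -0.0629  0.009 ]
jar 0.85 [551. 265.] [0.7551 0.1655 0.    ]
cup 0.83 [406. 310.] [0.7552 0.0104 0.    ]
```

View pics/w3.png

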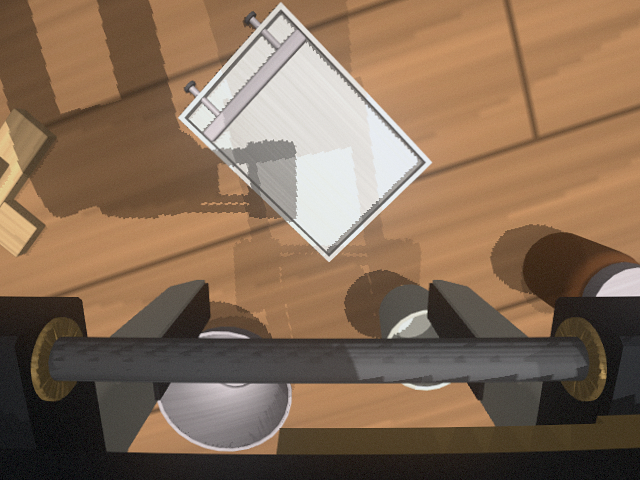

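The tray's outer rim corners are at (281,3), (179,119), (329,262) and (432,160), with the bar end at upper left. The bowl, cup and jar stand beyond the -x end.

```bash
python3 - <<'E'
from h import *
c,im=pickle.load(open('w3.pkl','rb'))
SH['o']=[(96,67),(96,-67),(-96,-67),(-96,67)]
g=cv2.cornerSubPix(cv2.cvtColor(im,cv2.COLOR_RGB2GRAY),np.array([(179,119),(281,4),(432,160),(329,261)],np.float32)[:,None],(6,6),(-1,-1),(3,50,.01))[:,0]
print(g); print(fit('o',[on(c,p,.015) for p in g]))
print(fit('o',[on(c,p,.015) for p in [(179,119),(281,3),(432,160),(329,262)]]))
print(plan((.57,-.36,.24)))
E
```

```text
Traceback (most recent call last):
cv2.error: OpenCV(4.12.0) :-1: error: (-5:Bad argument) in function 'cornerSubPix'
> Overload resolution failed:
>  - Layout of the output array corners is incompatible with cv::Mat
>  - Expected Ptr<cv::UMat> for argument 'corners'
```

```bash
python3 - <<'E'
from h import *
c,im=pickle.load(open('w3.pkl','rb'))
SH['o']=[(96,67),(96,-67),(-96,-67),(-96,67)]
g=cv2.cornerSubPix(cv2.cvtColor(im,cv2.COLOR_RGB2GRAY),np.array([(179,119),(281,4),(432,160),(329,261)],np.float32).reshape(-1,1,2).copy(),(6,6),(-1,-1),(3,50,.01))[:,0]
print(g); print(fit('o',[on(c,p,.015) for p in g]))
print(fit('o',[on(c,p,.015) for p in [(179,119),(281,3),(432,160),(329,262)]]))
print(plan((.57,-.36,.24)))
E
```

```text
[[176.82442   117.44734  ]
 [280.24475     1.4836146]
 [428.36902   162.2023   ]
 [328.5795    260.30536  ]]
(array([ 0.55918164, -0.03407108]), np.float64(-2.667792759601128), array([0.36399815, 0.84159343, 1.97043052, 1.44814264]))
(array([ 0.56020419, -0.03278096]), np.float64(-2.6607741542932817), array([0.57215011, 0.92303879, 1.32772649, 0.90062526]))
{'t': 3.43, 'shift': array([ -1.474, -10.83 ,  -0.116])}
```

apply_moves(steps=[-0.12, -0.9, 0, 0, 0, 0, 100, -0.12, -0.9, 0, 0, 0, 0, 100, -0.12, -0.9, 0, 0, 0, 0, 100, -0.12, -0.9, 0, 0, 0, 0, 100, -0.12, -0.9, 0, 0, 0, 0, 100, -0.12, -0.9, 0, 0, 0, 0, 100, -0.12, -0.9, 0, 0, 0, 0, 100, -0.12, -0.9, 0, 0, 0, 0, 100, -0.12, -0.9, 0, 0, 0, 0, 100, -0.12, -0.9, 0, 0, 0, 0, 100, -0.12, -0.9, 0, 0, 0, 0, 100, -0.12, -0.9, 0, 0, 0, 0, 100])

```text
t: 4.43
tool_pos: [0.5695, -0.3601, 0.2368]
orientation: [0.487, 3.103, 0.0]
force: [-0.1, 0.4, -0.6]
opening: 0.0932
gripper_force: 0.0
```

```bash
python3 - <<'E'
from h import *
p,R,s=tool();print(s['t'],p,s['q']);c,im=wsave('w4')
for r in eyes.place_of('wrist','board_a_grip'): print(round(r['conf'],2),np.round(r['xy']),np.round(on(c,r['xy'],.024),4))
cv2.imwrite('pics/w4z.png',cv2.resize(im[20:300,140:500,::-1],None,fx=2,fy=2))
E
```

```text
4.4333 [ 0.56947629 -0.36008545  0.23675887] [-6.40089611e-01  3.24216354e-01  1.23241337e+00  3.33409601e-04
  1.58493254e+00 -1.89929323e+00]
```

View pics/w4z.png

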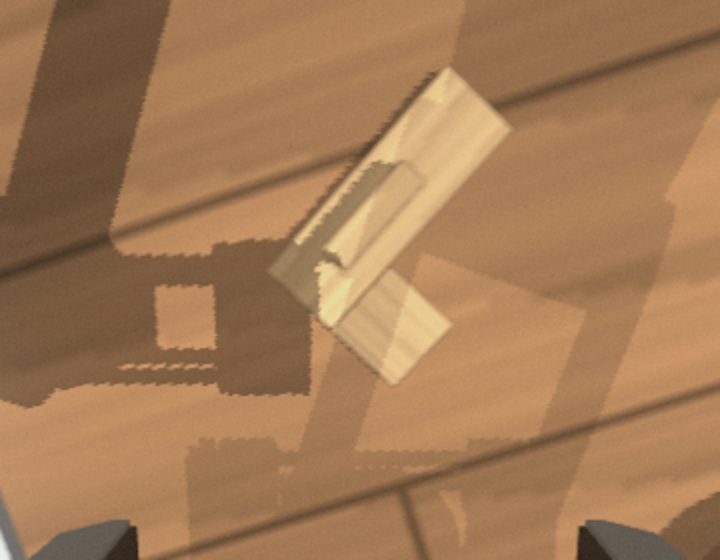

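The 2x crop from (140,20) shows A with plate corners at crop (268,271), (449,66), (512,127), (390,267), (453,325) and (395,386). The rib runs up and to the right at about (380,215).

```bash
cat >> h.py <<'E'
T=np.array([.560,-.033]);TY=-2.662
def tr(x,y): 
    c,s=np.cos(TY),np.sin(TY); return T+np.array([c*x-s*y,s*x+c*y])/1000
E
python3 - <<'E'
from h import *
c,im=pickle.load(open('w4.pkl','rb'))
px=np.array([(268,271),(449,66),(512,127),(390,267),(453,325),(395,386)])/2+[140,20]
o,y,r=fit('a',[on(c,p,.016) for p in px]);print(o,y,r)
# rib closing axis heading = yaw+90
print(plan([*o,.12],y+np.pi/2))
print('delta board turn deg',np.degrees((TY-y+np.pi)%(2*np.pi)-np.pi), tr(-42,40),robot.read_state()['q'])
E
```

```text
[ 0.49872068 -0.32989997] 2.092431347702857 [0.71286538 0.97780779 1.12021914 0.83673576 0.43759664 0.80658632]
{'t': 4.53, 'shift': array([2.543, 0.329, 3.877]), 'turn': np.float64(7.004), 'q6': -1.9, 'shift_after_turn': array([ 2.109, -1.457,  3.877])}
delta board turn deg 87.59114979193026 [ 0.6157184  -0.04910777] [-6.43748128e-01  3.25709488e-01  1.23143986e+00 -1.05747639e-03
  1.58442905e+00 -1.89885092e+00]
```

apply_moves(steps=[0, 0, 0.6, 0, 0, 1, 50, 0, 0, 0.6, 0, 0, 1, 50, 0, 0, 0.6, 0, 0, 1, 50, 0, 0, 0.6, 0, 0, 1, 50, 0, 0, 0.6, 0, 0, 1, 50, 0, 0, 0.6, 0, 0, 1, 50, 0, 0, 0.6, 0, 0, 1, 50, 0.703, -0.486, 0.4, 0, 0, 0, 50, 0.703, -0.486, 0.4, 0, 0, 0, 50, 0.703, -0.486, 0.4, 0, 0, 0, 50, 0, 0, 0.3, 0, 0, 0, 50, 0, 0, 0, 0, 0, 0, 50])

```text
t: 5.53
tool_pos: [0.4978, -0.3243, 0.0629]
orientation: [-1.566, -2.718, -0.002]
force: [-0.6, -1.0, 0.0]
opening: 0.0466
gripper_force: 0.0
```

```bash
python3 - <<'E'
from h import *
p,R,s=tool();c,im=wsave('w5');print(p,s['opening'],plan([.49872,-.3299,.021],2.0924+np.pi/2))
# overlay predicted rib & plate
im=im[:,:,::-1].copy();o=np.array([.49872,-.3299]);y=2.0924;Rr=np.array([[np.cos(y),-np.sin(y)],[np.sin(y),np.cos(y)]])
for pts,z in ((SH['a'],.016),([(-25,7),(25,7),(25,-7),(-25,-7)],.048)):
    q=np.array([proj(c,[*(o+Rr@np.array(v)/1000),z]) for v in pts]).astype(int);cv2.polylines(im,[q],True,(0,0,255),1)
cv2.imwrite('pics/w5o.png',im)
E
```

```text
[ 0.4978049  -0.32432674  0.0629041 ] 0.04657560431501502 {'t': 5.58, 'shift': array([-0.106, -0.091,  1.465]), 'turn': np.float64(0.037), 'q6': -1.19, 'shift_after_turn': array([-0.106, -0.091,  1.465])}
```

View pics/w5o.png

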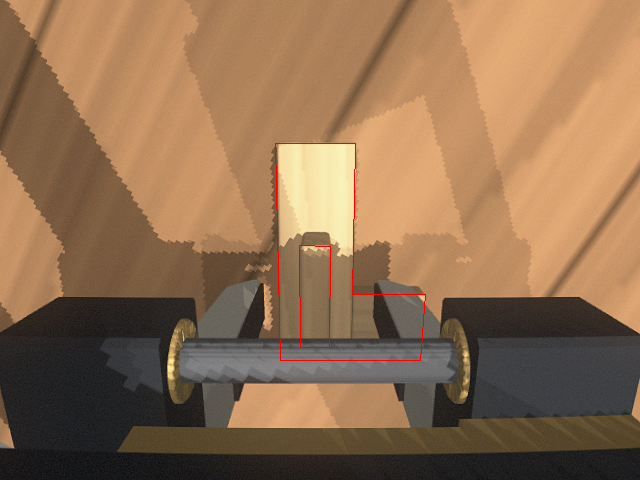

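The predicted outline (red) lies on A's plate edges to within a couple of pixels. Descend and grip.

apply_moves(steps=[-0.05, -0.045, 0.5, 0, 0, 0, 50, -0.05, -0.045, 0.5, 0, 0, 0, 50, 0, 0, 0.46, 0, 0, 0, 50, 0, 0, 0, 0, 0, 0, 50, 0, 0, 0, 0, 0, 0, 0, 0, 0, 0, 0, 0, 0, 0, 0, 0, 0, 0, 0, 0, 0, 0, 0, 0, 0, 0, 0, 0, 0, 0, 0, 0, 0, 0, 0], grip_force=35)

```text
t: 6.33
tool_pos: [0.4991, -0.332, 0.0227]
orientation: [1.57, 2.72, -0.0]
force: [-0.7, -0.1, 0.3]
opening: 0.0177
gripper_force: 0.0
```

```bash
python3 - <<'E'
from h import *
p,R,s=tool();print(p,s['opening'],s['gripper_force'])
e=2.0924; off=p[:2]-[.49872,-.3299];print('tool along board axes mm',1000*np.array([off@[np.cos(e),np.sin(e)],off@[-np.sin(e),np.cos(e)]]))
print(plan([*tr(-42,40),.12],TY+np.pi/2)); print(tr(-40,41))
E
```

```text
[ 0.49911069 -0.33204714  0.02274629] 0.017659336708719848 0.0
tool along board axes mm [-2.05628171  0.73112054]
{'t': 6.33, 'shift': array([ 6.217,  8.086, -3.246]), 'turn': np.float64(-14.576), 'q6': -1.2, 'shift_after_turn': array([-7.802,  6.57 , -3.246])}
[ 0.61440545 -0.05091779]
```

apply_moves(steps=[0, 0, 0, 0, 0, 0, 0, 0, 0, 0, 0, 0, 0, 0, 0, 0, 0, 0, 0, 0, 0, 0, 0, -1, 0, 0, 0, 0, 0, 0, -1, 0, 0, 0, 0, 0, 0, -0.6, 0, 0, -0.97, 0, 0, 0, -0.6, 0, 0, -0.97, 0, 0, 0, 0, 0, 0, -0.97, 0, 0, 0, 0, 0, 0, -0.97, 0, 0, 0, 0, 0, 0, -0.97, 0, 0, 0, 0, 0, 0, -0.97, 0, 0, 0, 0, 0, 0, -0.97, 0])

```text
t: 7.33
tool_pos: [0.4981, -0.3314, 0.1173]
orientation: [-0.517, -3.098, -0.001]
force: [0.6, -0.0, -1.6]
opening: 0.0138
gripper_force: 35.0
```

apply_moves(steps=[0, 0, 0, 0, 0, -0.97, 0, 0, 0, 0, 0, 0, -0.97, 0, 0, 0, 0, 0, 0, -0.97, 0, 0, 0, 0, 0, 0, -0.97, 0, 0, 0, 0, 0, 0, -0.97, 0, 0, 0, 0, 0, 0, -0.97, 0, 0, 0, 0, 0, 0, -0.97, 0, 0, 0, 0, 0, 0, -0.97, 0, -0.9, 0.7, 0, 0, 0, 0, 0, -0.9, 0.7, 0, 0, 0, 0, 0, -0.9, 0.7, 0, 0, 0, 0, 0, -0.9, 0.7, 0, 0, 0, 0, 0])

```text
t: 8.33
tool_pos: [0.5669, -0.1964, 0.1143]
orientation: [0.702, -3.046, 0.019]
force: [0.7, -0.3, -1.4]
opening: 0.0136
gripper_force: 35.0
```

```bash
python3 - <<'E'
from h import *
p,R,s=tool();print(p,s['opening'],s['gripper_force'],s['q'])
ex=np.array([np.cos(TY),np.sin(TY)])
tgt=tr(-40,41.5)-.002*ex
print(plan([*tgt,.12],TY+np.pi/2),np.round(R,2))
E
```

```text
[ 0.56691802 -0.19640803  0.11429868] 0.013571244997694104 34.99332010746002 [-0.40689265  0.20753547  1.59603934 -0.01960874  1.34324053 -2.42591911]
{'t': 8.33, 'shift': array([-3.608,  3.652, -0.286]), 'turn': np.float64(-0.256), 'q6': -2.43, 'shift_after_turn': array([-3.704,  3.554, -0.286])} [[-0.9  -0.44 -0.01]
 [-0.44  0.9  -0.02]
 [ 0.02 -0.01 -1.  ]]
```

apply_moves(steps=[-0.92, 0.89, 0, 0, 0, 0, 0, -0.92, 0.89, 0, 0, 0, 0, 0, -0.92, 0.89, 0, 0, 0, 0, 0, -0.92, 0.89, 0, 0, 0, 0, 0, 0, 0, 0, 0, 0, 0, 0, 0, 0, 0, 0, 0, 0, 0])

```text
t: 8.83
tool_pos: [0.6194, -0.0512, 0.1113]
orientation: [0.708, -3.044, 0.02]
force: [-0.7, -0.4, -1.0]
opening: 0.0138
gripper_force: 35.0
```

```bash
cat >> h.py <<'E'
def tp():
    "tool in tray coords mm + tool y heading error to tray"
    p,R,s=tool();d=p[:2]-T;c,sn=np.cos(TY),np.sin(TY)
    return np.round([1000*(c*d[0]+sn*d[1]),1000*(-sn*d[0]+c*d[1]),1000*p[2]],2)
E
python3 - <<'E'
from h import *
p,R,s=tool();print(s['t'],tp(),s['force'],s['q'])
c,im=wsave('w6')
ex=np.array([np.cos(TY),np.sin(TY)])
tgt=tr(-40,41.5)-.002*ex
print(plan([*tgt,.05],TY+np.pi/2),np.round(R,3))
im=im[:,:,::-1].copy()
pts=[tr(*v) for v in [(92,63),(92,-63),(-92,-63),(-92,63)]]
cv2.polylines(im,[np.array([proj(c,[*v,.015]) for v in pts]).astype(int)],True,(0,0,255),1)
cv2.imwrite('pics/w6o.png',im)
E
```

```text
8.8333 [-44.26  43.53 111.28] [-0.684283   -0.37310692 -1.02469854] [-0.15430601  0.27005363  1.52887159 -0.01789373  1.35260998 -2.1784077 ]
{'t': 8.88, 'shift': array([0.005, 0.128, 2.044]), 'turn': np.float64(-0.23), 'q6': -2.18, 'shift_after_turn': array([2.000e-03, 1.280e-01, 2.044e+00])} [[-0.897 -0.442 -0.012]
 [-0.441  0.897 -0.016]
 [ 0.018 -0.009 -1.   ]]
```

View pics/w6o.png

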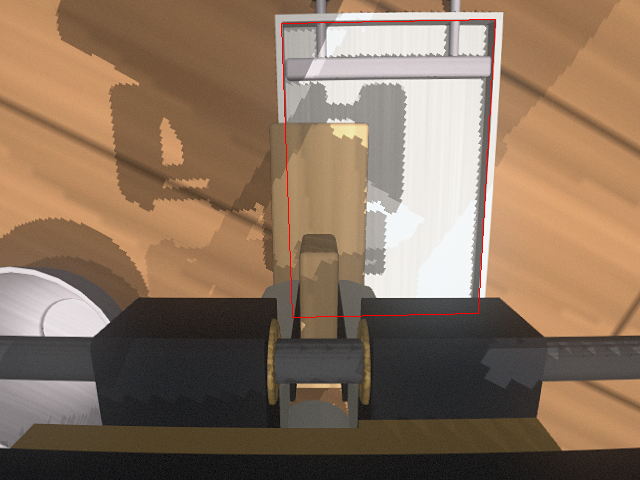

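The outline is close. Outer rim corners are at (276,15) and (503,13), and A hangs square to the tray. The tool has a tilt of about 1.2°, which I'll remove, and I'll refine the tray yaw from this view.

```bash
python3 - <<'E'
from h import *
c,im=pickle.load(open('w6.pkl','rb'))
g=im.astype(int).mean(2)
# right outer edge: bright rim -> wood, last bright pixel on rows
for r in (40,100,160,220,280): 
    print(r,[round(x) for x in g[r,478:512:2]], (im[r,478:512,0].astype(int)-im[r,478:512,2])[::2])
for cc in (300,400,480): print(cc,(im[4:30,cc,0].astype(int)-im[4:30,cc,2]))
E
```

```text
40 [230, 233, 228, 155, 136, 90, 87, 82, 72, 237, 232, 235, 139, 122, 125, 126, 123] [ 8  8  8  9  8  7  6  5  6  7  6  4 64 77 77 76 78]
100 [233, 211, 140, 128, 98, 94, 88, 232, 235, 234, 195, 135, 136, 132, 136, 127, 134] [ 7  9  7  7  8  6  6  7  7  7 45 81 79 77 77 79 80]
160 [239, 152, 99, 101, 95, 183, 234, 236, 230, 145, 145, 148, 161, 161, 157, 156, 159] [ 7 11 10 10 10 14  8  7 11 84 82 84 94 95 94 93 89]
220 [105, 106, 102, 206, 246, 246, 224, 161, 162, 159, 161, 163, 161, 163, 161, 164, 162] [ 9  8  6 -2 -2 -3 17 90 91 91 89 89 91 93 93 93 93]
280 [99, 221, 246, 247, 196, 154, 154, 155, 153, 154, 157, 156, 156, 154, 153, 152, 154] [ 5 -5 -2 -3 45 81 82 84 84 85 86 86 86 88 90 89 92]
300 [57 55 53 52 50 51 51 53 52 40 16  8  7  7  7  5  8  7  3  6  3  3  6  6
  8  8]
400 [76 77 79 76 70 68 67 53 19  6  6  7  6  5  7  9  7  5  7  5  7  8  7  6
  6  5]
480 [78 75 76 78 77 78 78 68 33  5  7  8  8  7  8  8  6  7  5  6  5 10  6  6
  7  7]
```

```bash
python3 - <<'E'
from h import *
c,im=pickle.load(open('w6.pkl','rb'))
def tc(p):
    d=on(c,p,.015)[:2]-T;cc,s=np.cos(TY),np.sin(TY);return np.round([1000*(cc*d[0]+s*d[1]),1000*(-s*d[0]+cc*d[1])],1)
print('right outer(-67)',[tc(p) for p in [(501.7,40),(498.2,100),(494.7,160),(490.5,220),(486,280)]])
print('right inner(-63)',[tc(p) for p in [(495,40),(491,100),(487.5,160),(483.5,220),(479.5,280)]])
print('top outer(96)',[tc(p) for p in [(300,13.3),(400,11.6),(480,11.6)]])
E
```

```text
right outer(-67) [array([ 80.8, -67.5]), array([ 46.2, -67.2]), array([ 10.1, -67.2]), array([-27.9, -67. ]), array([-68.4, -66.8])]
right inner(-63) [array([ 80.8, -63.4]), array([ 46.3, -62.8]), array([ 10.2, -62.6]), array([-27.8, -62.4]), array([-68.3, -62.4])]
top outer(96) [array([97.3, 52.1]), array([97. , -6.5]), array([ 96.6, -53.7])]
```

```bash
sed -i 's/^T=np.array.*/T=np.array([.5591,-.0335]);TY=-2.667/' h.py; cat >> h.py <<'E'
def level():
    p,R,s=tool();d=R.T@np.array([0,0,-1.]);return np.round(np.array([-d[1],d[0]])/np.radians(6),3)
E
python3 - <<'E'
from h import *
print(tp(),level(),plan([*tr(-42.5,41.5),.05],TY+np.pi/2))
E
```

```text
[-44.46  44.56 111.33] [-0.086 -0.176] {'t': 8.88, 'shift': array([0.03 , 0.119, 2.044]), 'turn': np.float64(-0.182), 'q6': -2.18, 'shift_after_turn': array([0.027, 0.12 , 2.044])}
```

apply_moves(steps=[0, 0, 0, -0.086, -0.176, -0.18, 0, 0, 0, 0, 0, 0, 0, 0, 0.065, 0.1, 0.7, 0, 0, 0, 0, 0, 0, 0.7, 0, 0, 0, 0, 0, 0, 0.6, 0, 0, 0, 0, 0, 0, 0, 0, 0, 0, 0, 0, 0, 0, 0, 0, 0, 0])

```text
t: 9.47
tool_pos: [0.6149, -0.0527, 0.0509]
orientation: [0.732, -3.053, -0.002]
force: [0.5, -0.1, -1.1]
opening: 0.0135
gripper_force: 35.0
```

```bash
python3 - <<'E'
from h import *
print(tp(),level(),plan([*tr(-42.5,41.5),.027],TY+np.pi/2),tool()[2]['force'])
E
```

```text
[-40.83  42.57  50.88] [ 0.014 -0.016] {'t': 9.47, 'shift': array([-0.057,  0.035,  0.796]), 'turn': np.float64(-0.041), 'q6': -2.21, 'shift_after_turn': array([-0.057,  0.035,  0.796])} [ 0.52071332 -0.09759427 -1.14220461]
```

Lower, then press gently towards the fixed wall (-x) and the +y wall.

apply_moves(steps=[-0.05, 0.035, 0.3, 0, 0, -0.04, 0, 0, 0, 0.3, 0, 0, 0, 0, 0, 0, 0.16, 0, 0, 0, 0, 0, 0, 0, 0, 0, 0, 0, 0, 0, 0, 0, 0, 0, 0])

```text
t: 9.88
tool_pos: [0.617, -0.0499, 0.0289]
orientation: [-0.741, 3.052, 0.001]
force: [-0.2, 0.8, -0.4]
opening: 0.0135
gripper_force: 35.0
```

```bash
python3 - <<'E'
from h import *
print(tp(),level(),plan([*tr(-42.5,41.5),.027],TY+np.pi/2),tool()[2]['force'])
E
```

```text
[-43.98  41.07  28.88] [0.003 0.005] {'t': 9.88, 'shift': array([ 0.049, -0.014,  0.063]), 'turn': np.float64(0.018), 'q6': -2.21, 'shift_after_turn': array([ 0.049, -0.014,  0.063])} [-0.24535095  0.83042847 -0.39589279]
```

apply_moves(steps=[0, 0, 0.05, 0, 0, 0, 0, -0.05, 0, 0, 0, 0, 0, 0, -0.05, 0, 0, 0, 0, 0, 0, 0, 0, 0, 0, 0, 0, 0])

```text
t: 10.22
tool_pos: [0.6187, -0.0493, 0.0276]
orientation: [0.741, -3.051, 0.0]
force: [-6.3, -3.7, 2.7]
opening: 0.0137
gripper_force: 35.0
```

```bash
cat >> h.py <<'E'
def fr():
    f=np.array(robot.read_state()['force']);c,s=np.cos(TY),np.sin(TY);return np.round([c*f[0]+s*f[1],-s*f[0]+c*f[1],f[2]],1)
E
python3 -c "
from h import *
print(tp(),fr())"
```

```text
[-45.81  41.31  27.57] [7.3 0.4 2.7]
```

apply_moves(steps=[0.04, 0, 0, 0, 0, 0, 0, 0, -0.05, 0.03, 0, 0, 0, 0, 0, -0.03, 0, 0, 0, 0, 0, 0, 0, 0, 0, 0, 0, 0])

```text
t: 10.55
tool_pos: [0.6196, -0.0511, 0.0266]
orientation: [-0.741, 3.053, 0.001]
force: [-3.5, 0.7, -0.7]
opening: 0.0137
gripper_force: 35.0
```

```bash
python3 -c "
from h import *
print(tp(),fr(),level())"
```

```text
[-45.71  43.32  26.6 ] [ 2.8 -2.2 -0.7] [0.008 0.004]
```

apply_moves(steps=[0, 0.02, 0.03, 0, 0, 0, 0, 0, 0, 0, 0, 0, 0, 30, 0, 0, 0, 0, 0, 0, 30, 0, 0, 0, 0, 0, 0, 30, 0, 0, -0.3, 0, 0, 0, 40, 0, 0, -1, 0, 0, 0, 50, 0, 0, -1, 0, 0, 0, 50, 0, 0, -1, 0, 0, 1, 50, 0, 0, -0.5, 0, 0, 1, 50, 0, 0, 0, 0, 0, 1, 50, 0, 0, 0, 0, 0, 1, 50, 0, 0, 0, 0, 0, 1, 50])

```text
t: 11.55
tool_pos: [0.6205, -0.0509, 0.1419]
orientation: [0.082, 3.137, 0.0]
force: [-0.1, 0.4, -0.5]
opening: 0.0465
gripper_force: 0.0
```

```bash
python3 - <<'E'
from h import *
p,R,s=tool();print(p,s['opening'],plan([.5935,.3361,.13],1.835),s['q'])
c=eyes.calibration('scene');im=snap('scene')
cv2.imwrite('pics/s1.png',cv2.resize(im[150:350,180:480,::-1],None,fx=2.6,fy=2.6))
E
```

```text
[ 0.62046471 -0.0508883   0.14188991] 0.046537879814242476 {'t': 11.55, 'shift': array([ 1.572, 12.835,  0.394]), 'turn': np.float64(-3.022), 'q6': -1.68, 'shift_after_turn': array([-2.499, 12.687,  0.394])} [-1.64586603e-01  2.32456603e-01  1.51505814e+00  6.97893952e-04
  1.39027215e+00 -1.68329378e+00]
```

apply_moves(steps=[0.13, 1, 0, 0, 0, 0, 50, 0.13, 1, 0, 0, 0, 0, 50, 0.13, 1, 0, 0, 0, 0, 50, 0.13, 1, 0, 0, 0, 0, 50, 0.13, 1, 0, 0, 0, 0, 50, 0.13, 1, 0, 0, 0, 0, 50, 0.13, 1, 0, 0, 0, 0, 50, 0.13, 1, 0, 0, 0, 0, 50, 0.13, 1, 0, 0, 0, 0, 50, 0.13, 1, 0, 0, 0, 0, 50, 0.13, 1, 0, 0, 0, 0, 50, 0.13, 1, 0, 0, 0, 0, 50])

```text
t: 12.6
tool_pos: [0.5897, 0.3127, 0.1409]
orientation: [0.07, 3.139, 0.002]
force: [0.3, 0.8, 0.1]
opening: 0.0467
gripper_force: 0.0
```

apply_moves(steps=[0, 0.84, 0, 0, 0, 0, 50, 0, 0, 0, 0, 0, 1, 50, 0, 0, 0, 0, 0, 1, 50, 0, 0, 0, 0, 0, 1, 50, 0, 0, 0, 0, 0, 1, 50, 0, 0, 0, 0, 0, 1, 50, 0, 0, 0, 0, 0, 1, 50, 0, 0, 0, 0, 0, 1, 50, 0, 0, 0, 0, 0, 1, 50, 0, 0, 0, 0, 0, 1, 50, 0, 0, 0, 0, 0, 1, 50, 0, 0, 0, 0, 0, 1, 50])

```text
t: 13.6
tool_pos: [0.5912, 0.3363, 0.1408]
orientation: [1.775, 2.591, 0.003]
force: [0.1, -0.9, -0.2]
opening: 0.0465
gripper_force: 0.0
```

apply_moves(steps=[0, 0, 0, 0, 0, 1, 50, 0, 0, 0, 0, 0, 1, 50, 0, 0, 0, 0, 0, 1, 50, 0, 0, 0, 0, 0, 1, 50, 0, 0, 0, 0, 0, 1, 50, 0, 0, 0, 0, 0, 1, 50, 0, 0, 0, 0, 0, 1, 50, 0, 0, 0, 0, 0, 1, 50, 0, 0, 0, 0, 0, 1, 50, 0, 0, 0, 0, 0, 1, 50, 0, 0, 0, 0, 0, 1, 50, 0, 0, 0, 0, 0, 1, 50])

```text
t: 14.6
tool_pos: [0.5912, 0.3363, 0.1408]
orientation: [-2.96, -1.053, -0.003]
force: [0.6, -0.7, -0.0]
opening: 0.0466
gripper_force: 0.0
```

```bash
cat >> h.py <<'E'
def overlay(fn,items):
    c,im=pickle.load(open(fn+'.pkl','rb'));im=im[:,:,::-1].copy()
    for n,o,y in items:
        Rr=np.array([[np.cos(y),-np.sin(y)],[np.sin(y),np.cos(y)]])
        rib=[(-25,7),(25,7),(25,-7),(-25,-7)] if n=='a' else [(-7,25),(7,25),(7,-25),(-7,-25)]
        for pts,z in ((SH[n],.016),(rib,.048)):
            q=np.array([proj(c,[*(np.array(o)+Rr@np.array(v)/1000),z]) for v in pts]).astype(int);cv2.polylines(im,[q],True,(0,0,255),1)
    cv2.imwrite('pics/'+fn+'o.png',im)
E
python3 - <<'E'
from h import *
p,R,s=tool();print(p,s['q'],level());print(plan([.5935,.3361,.021],1.835))
wsave('w7');overlay('w7',[('c',(.5935,.3361),1.835)])
E
```

```text
[0.59119581 0.33632935 0.14079998] [ 4.41896413e-01  3.86132819e-01  1.33124577e+00 -1.39693457e-05
  1.42218696e+00  1.32914587e+00] [ 0.005 -0.019]
{'t': 14.6, 'shift': array([0.047, 0.052, 3.993]), 'turn': np.float64(4.004), 'q6': 1.33, 'shift_after_turn': array([0.064, 0.029, 3.993])}
```

View pics/w7o.png

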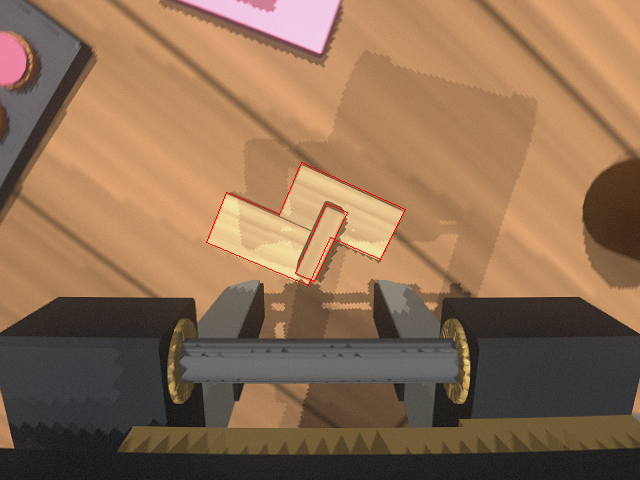

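The outline matches C on all its corners to within 1-2 px. Turn the last 24°, descend, grip.

apply_moves(steps=[0, 0, 0.7, 0, 0, 1, 50, 0, 0, 0.7, 0, 0, 1, 50, 0, 0, 0.7, 0, 0, 1, 50, 0, 0, 0.7, 0, 0, 1, 50, 0.06, 0.03, 0, 0, 0, 0, 50, 0, 0, 0, 0, 0, 0, 50])

```text
t: 15.15
tool_pos: [0.5923, 0.3352, 0.0551]
orientation: [3.112, 0.428, -0.002]
force: [0.2, 0.3, 0.3]
opening: 0.0462
gripper_force: 0.0
```

```bash
python3 - <<'E'
from h import *
print(plan([.5935,.3361,.021],1.835),level())
E
```

```text
{'t': 15.15, 'shift': array([ 0.048, -0.018,  1.136]), 'turn': np.float64(0.085), 'q6': 1.74, 'shift_after_turn': array([ 0.048, -0.018,  1.136])} [0.004 0.014]
```

apply_moves(steps=[0.04, 0, 0.5, 0, 0, 0.05, 50, 0, 0, 0.5, 0, 0, 0, 50, 0, 0, 0.1, 0, 0, 0, 50, 0, 0, 0, 0, 0, 0, 0, 0, 0, 0, 0, 0, 0, 0, 0, 0, 0, 0, 0, 0, 0, 0, 0, 0, 0, 0, 0, 0, 0, 0, 0, 0, 0, 0, 0, 0, 0, 0, 0, 0, 0, 0])

```text
t: 15.9
tool_pos: [0.5947, 0.3363, 0.0238]
orientation: [-3.114, -0.41, -0.004]
force: [0.7, -1.0, 1.0]
opening: 0.014
gripper_force: 35.0
```

```bash
python3 - <<'E'
from h import *
p,R,s=tool();print(p,s['opening'],s['gripper_force'])
e=1.835; off=p[:2]-[.5935,.3361];print('tool in board axes mm',1000*np.array([off@[np.cos(e),np.sin(e)],off@[-np.sin(e),np.cos(e)]]))
print(plan([*tr(-44,-20),.12],TY))
E
```

```text
[0.59471149 0.33633003 0.0238419 ] 0.01395956075541542 35.00027596950531
tool in board axes mm [-0.09431829 -1.22952017]
{'t': 15.9, 'shift': array([-3.038, 10.637, -3.216]), 'turn': np.float64(12.969), 'q6': 1.75, 'shift_after_turn': array([ 9.757,  5.215, -3.216])}
```

apply_moves(steps=[0, 0, -0.8, 0, 0, 0, 0, 0, 0, -0.8, 0, 0, 0, 0, 0, 0, -0.8, 0, 0, 0, 0, 0, 0, -0.8, 0, 0, 0, 0, -0.276, 0.967, 0, 0, 0, 0, 0, -0.276, 0.967, 0, 0, 0, 0, 0, -0.276, 0.967, 0, 0, 0, 0, 0, -0.276, 0.967, 0, 0, 0, 0, 0, -0.276, 0.967, 0, 0, 0, 0, 0, -0.276, 0.967, 0, 0, 0, 0, 0, -0.276, 0.967, 0, 0, 0, 0, 0, -0.276, 0.967, 0, 0, 0, 0, 0])

```text
t: 16.9
tool_pos: [0.5899, 0.0933, 0.1191]
orientation: [-3.114, -0.41, -0.002]
force: [0.4, 0.8, -0.9]
opening: 0.0137
gripper_force: 35.0
```

apply_moves(steps=[-0.276, 0.967, 0, 0, 0, 0, 0, -0.276, 0.967, 0, 0, 0, 0, 0, -0.276, 0.967, 0, 0, 0, 0, 0, 0, 0, 0, 0, 0, -1, 0, 0, 0, 0, 0, 0, -1, 0, 0, 0, 0, 0, 0, -1, 0, 0, 0, 0, 0, 0, -1, 0, 0, 0, 0, 0, 0, -1, 0, 0, 0, 0, 0, 0, -1, 0, 0, 0, 0, 0, 0, -1, 0, 0, 0, 0, 0, 0, -1, 0, 0, 0, 0, 0, 0, -1, 0])

```text
t: 17.9
tool_pos: [0.5887, 0.0043, 0.119]
orientation: [2.584, 1.786, 0.002]
force: [-0.8, 1.5, -1.5]
opening: 0.014
gripper_force: 35.0
```

apply_moves(steps=[0, 0, 0, 0, 0, -1, 0, 0, 0, 0, 0, 0, -1, 0, 0, 0, 0, 0, 0, -1, 0, 0, 0, 0, 0, 0, -1, 0, 0, 0, 0, 0, 0, -1, 0, 0, 0, 0, 0, 0, -1, 0, 0, 0, 0, 0, 0, -1, 0, 0, 0, 0, 0, 0, -1, 0, 0, 0, 0, 0, 0, 0, 0, 0, 0, 0, 0, 0, 0, 0])

```text
t: 18.73
tool_pos: [0.5887, 0.0043, 0.119]
orientation: [1.645, 2.675, 0.002]
force: [-0.1, -0.2, -1.4]
opening: 0.0137
gripper_force: 35.0
```

```bash
python3 - <<'E'
from h import *
p,R,s=tool();print(s['t'],tp(),level(),s['q'][5],plan([*tr(-42.5,-21.2),.05],TY),np.round(R,3))
c,im=wsave('w8')
for n in ('board_a_grip','board_c_grip'):
  for r in eyes.place_of('wrist',n)[:2]: print(n,r['conf'],r['xy'])
E
```

```text
18.7333 [-43.6  -20.07 118.97] [0.012 0.001] -0.5482916847011902 {'t': 18.73, 'shift': array([ 0.038, -0.04 ,  2.299]), 'turn': np.float64(-0.063), 'q6': -0.55, 'shift_after_turn': array([ 0.038, -0.04 ,  2.299])} [[-0.451  0.892  0.001]
 [ 0.892  0.451  0.   ]
 [-0.     0.001 -1.   ]]
board_c_grip 0.65 [317.2, 308.4]
board_c_grip 0.61 [172.9, 270.0]
```

apply_moves(steps=[0.038, -0.04, 0.6, 0, 0, -0.06, 0, 0, 0, 0.6, 0, 0, 0, 0, 0, 0, 0.6, 0, 0, 0, 0, 0, 0, 0, 0, 0, 0, 0, 0, 0, 0, 0, 0, 0, 0])

```text
t: 19.3
tool_pos: [0.586, 0.0048, 0.0639]
orientation: [-1.634, -2.681, 0.001]
force: [-0.1, -0.0, -1.4]
opening: 0.0139
gripper_force: 35.0
```

```bash
python3 - <<'E'
from h import *
print(tp(),level(),fr(),plan([*tr(-42.5,-21.2),.0285],TY))
E
```

```text
[-41.49 -21.79  63.88] [-0.012 -0.013] [ 0.1 -0.  -1.4] {'t': 19.3, 'shift': array([-0.021,  0.035,  1.179]), 'turn': np.float64(0.017), 'q6': -0.56, 'shift_after_turn': array([-0.021,  0.035,  1.179])}
```

apply_moves(steps=[-0.02, 0.03, 0.4, 0, 0, 0, 0, 0, 0, 0.4, 0, 0, 0, 0, 0, 0, 0.3, 0, 0, 0, 0, 0, 0, 0.08, 0, 0, 0, 0, 0, 0, 0, 0, 0, 0, 0])

```text
t: 19.72
tool_pos: [0.5872, 0.0047, 0.0279]
orientation: [-1.632, -2.682, 0.0]
force: [0.2, -0.6, -0.5]
opening: 0.014
gripper_force: 35.0
```

```bash
python3 - <<'E'
from h import *
print(tp(),level(),fr(),plan([*tr(-42.5,-21.2),.0285],TY))
E
```

```text
[-42.43 -21.18  27.92] [-0.01  -0.012] [ 0.1  0.6 -0.5] {'t': 19.72, 'shift': array([ 0.001,  0.002, -0.019]), 'turn': np.float64(0.026), 'q6': -0.56, 'shift_after_turn': array([ 0.001,  0.002, -0.019])}
```

apply_moves(steps=[0, 0.04, 0, 0, 0, 0, 0, 0, 0.04, 0, 0, 0, 0, 0, 0, 0, 0, 0, 0, 0, 0])

```text
t: 19.97
tool_pos: [0.5897, 0.0054, 0.0294]
orientation: [-1.633, -2.683, 0.001]
force: [-4.0, -1.3, 0.1]
opening: 0.0133
gripper_force: 35.0
```

```bash
python3 - <<'E'
from h import *
print(tp(),fr())
E
```

```text
[-45.02 -20.61  29.43] [ 4.2 -0.7  0.1]
```

apply_moves(steps=[0, -0.02, 0.04, 0, 0, 0, 0, 0, 0, 0, 0, 0, 0, 30, 0, 0, 0, 0, 0, 0, 30, 0, 0, 0, 0, 0, 0, 30, 0, 0, -0.3, 0, 0, 0, 40, 0, 0, -1, 0, 0, 0, 50, 0, 0, -1, 0, 0, 0, 50, 0, 0, -1, 0, 0, 0, 50, 0, 0, -0.2, 0, 0, 0, 50, 0, 0, 0, 0, 0, 0, 50])

```text
t: 20.8
tool_pos: [0.5926, 0.0053, 0.138]
orientation: [1.629, 2.678, 0.007]
force: [0.4, -0.1, 0.9]
opening: 0.0464
gripper_force: 0.0
```

```bash
python3 - <<'E'
from h import *
p,R,s=tool();print(s['t'],p,plan([.4033,.3387,.13],2.616),s['q'])
wsave('w9')
E
```

```text
20.8 [0.5926125  0.00531933 0.13798282] {'t': 20.8, 'shift': array([12.771, -0.497,  0.21 ]), 'turn': np.float64(9.581), 'q6': -0.56, 'shift_after_turn': array([  6.445, -11.036,   0.21 ])} [-7.79102308e-02  1.52581014e-01  1.61288255e+00  6.14258892e-04
  1.36746601e+00 -5.55697676e-01]
```

apply_moves(steps=[0.98, -0.04, 0, 0, 0, 0, 50, 0.98, -0.04, 0, 0, 0, 0, 50, 0.98, -0.04, 0, 0, 0, 0, 50, 0.98, -0.04, 0, 0, 0, 0, 50, 0.98, -0.04, 0, 0, 0, 0, 50, 0.98, -0.04, 0, 0, 0, 0, 50, 0.98, -0.04, 0, 0, 0, 0, 50, 0.98, -0.04, 0, 0, 0, 0, 50, 0.98, -0.04, 0, 0, 0, 0, 50, 0.98, -0.04, 0, 0, 0, 0, 50, 0.98, -0.04, 0, 0, 0, 0, 50, 0.98, -0.04, 0, 0, 0, 0, 50])

```text
t: 21.85
tool_pos: [0.4128, 0.3126, 0.1311]
orientation: [-1.633, -2.683, 0.003]
force: [1.1, 0.6, 0.2]
opening: 0.046
gripper_force: 0.0
```

apply_moves(steps=[0.98, 0, 0, 0, 0, 0, 50, 0, 0, 0, 0, 0, 0.96, 50, 0, 0, 0, 0, 0, 0.96, 50, 0, 0, 0, 0, 0, 0.96, 50, 0, 0, 0, 0, 0, 0.96, 50, 0, 0, 0, 0, 0, 0.96, 50, 0, 0, 0, 0, 0, 0.96, 50, 0, 0, 0, 0, 0, 0.96, 50, 0, 0, 0, 0, 0, 0.96, 50, 0, 0, 0, 0, 0, 0.96, 50, 0, 0, 0, 0, 0, 0.94, 50, 0, 0, 0, 0, 0, 0, 50])

```text
t: 22.85
tool_pos: [0.4003, 0.3375, 0.1311]
orientation: [2.726, 1.561, -0.003]
force: [0.3, 0.8, 0.2]
opening: 0.0465
gripper_force: 0.0
```

```bash
python3 - <<'E'
from h import *
p,R,s=tool();print(s['t'],p,plan([.4033,.3387,.021],2.616),level())
c,im=wsave('w10')
# refine B: fit by maximising edge/brightness contrast is overkill; find plate mask in ROI and print its extreme corners
hsv=cv2.cvtColor(im,cv2.COLOR_RGB2HSV);Rr=lambda y:np.array([[np.cos(y),-np.sin(y)],[np.sin(y),np.cos(y)]])
def gr(o,y,g):
    # mean gradient magnitude along the plate outline
    M=SH['b'];pts=[]
    for a,b in zip(M,M[1:]+M[:1]):
        for k in np.linspace(.05,.95,30): pts.append(proj(c,[*(np.array(o)+Rr(y)@((1-k)*np.array(a)+k*np.array(b))/1000),.016]))
    pts=np.array(pts);ok=(pts[:,1]<275)&(pts[:,0]>0)&(pts[:,0]<639)&(pts[:,1]>0)
    return cv2.remap(g,pts[ok].astype(np.float32).reshape(-1,1,2),None,cv2.INTER_LINEAR).mean()
gb=cv2.GaussianBlur(im.astype(np.float32),(0,0),1.2)
g=np.sqrt(sum(cv2.Sobel(gb[:,:,k],cv2.CV_32F,1,0)**2+cv2.Sobel(gb[:,:,k],cv2.CV_32F,0,1)**2 for k in range(3)))
best=max((gr((.4033+dx/1000,.3387+dy/1000),2.616+dt,g),dx,dy,dt) for dx in range(-6,7) for dy in range(-6,7) for dt in np.arange(-.04,.05,.01))
print(best,gr((.4033,.3387),2.616,g))
E
```

```text
22.85 [0.40028299 0.33750643 0.13113766] {'t': 22.85, 'shift': array([0.093, 0.069, 3.671]), 'turn': np.float64(-0.046), 'q6': 1.13, 'shift_after_turn': array([0.093, 0.069, 3.671])} [-0.006  0.02 ]
(np.float32(252.01097), -1, 0, np.float64(6.938893903907228e-18)) 213.46123
```

apply_moves(steps=[0.076, 0.04, 0.65, 0, 0, -0.04, 50, 0, 0, 0.65, 0, 0, 0, 50, 0, 0, 0.65, 0, 0, 0, 50, 0, 0, 0.65, 0, 0, 0, 50, 0, 0, 0, 0, 0, 0, 50])

```text
t: 23.32
tool_pos: [0.4003, 0.3373, 0.05]
orientation: [2.716, 1.578, -0.011]
force: [-0.5, 0.8, -0.4]
opening: 0.0464
gripper_force: 0.0
```

```bash
python3 - <<'E'
from h import *
print(plan([.4023,.3387,.021],2.616),level())
E
```

```text
{'t': 23.32, 'shift': array([0.079, 0.038, 0.966]), 'turn': np.float64(0.073), 'q6': 1.12, 'shift_after_turn': array([0.079, 0.037, 0.966])} [-0.027  0.063]
```

apply_moves(steps=[0.06, 0.03, 0.45, -0.02, 0.05, 0.03, 50, 0, 0, 0.4, 0, 0, 0, 50, 0, 0, 0.08, 0, 0, 0, 50, 0, 0, 0, 0, 0, 0, 50])

```text
t: 23.65
tool_pos: [0.4046, 0.3402, 0.0264]
orientation: [-2.72, -1.571, -0.007]
force: [0.1, -0.2, 0.6]
opening: 0.0466
gripper_force: 0.0
```

```bash
python3 - <<'E'
from h import *
print(plan([.4023,.3387,.021],2.616),level(),tool()[0])
E
```

```text
{'t': 23.65, 'shift': array([-0.082, -0.04 ,  0.18 ]), 'turn': np.float64(0.02), 'q6': 1.13, 'shift_after_turn': array([-0.082, -0.04 ,  0.18 ])} [ 0.017 -0.038] [0.40455356 0.34022187 0.02642514]
```

apply_moves(steps=[-0.03, -0.01, 0.1, 0, 0, 0, 50, 0, 0, 0, 0, 0, 0, 0, 0, 0, 0, 0, 0, 0, 0, 0, 0, 0, 0, 0, 0, 0, 0, 0, 0, 0, 0, 0, 0, 0, 0, 0, 0, 0, 0, 0, 0, 0, 0, 0, 0, 0, 0], grip_force=45)

```text
t: 24.23
tool_pos: [0.4048, 0.3404, 0.0247]
orientation: [-2.721, -1.569, -0.011]
force: [-0.0, -0.8, 1.1]
opening: 0.0135
gripper_force: 45.0
```

```bash
python3 - <<'E'
from h import *
P=[]
for _ in range(4):
    eyes.read_camera('scene');P.append(tool()[0])
print(np.round(np.array(P)*1000,2))
p,R,s=tool();print(s['opening'],s['gripper_force'],level())
e=2.616; off=np.mean(P,0)[:2]-[.4023,.3387];print('tool in board axes mm',1000*np.array([off@[np.cos(e),np.sin(e)],off@[-np.sin(e),np.cos(e)]]))
print(plan([*tr(30,-10),.13],TY))
E
```

```text
[[404.87 340.43  24.66]
 [404.85 340.4   24.64]
 [404.87 340.44  24.66]
 [404.87 340.42  24.64]]
0.01359242939159971 44.970442056655884 [ 0.028 -0.063]
tool in board axes mm [-1.35469971 -2.77685978]
{'t': 24.43, 'shift': array([-8.85 ,  9.882, -3.542]), 'turn': np.float64(-9.542), 'q6': 1.13, 'shift_after_turn': array([-13.098,  -2.098,  -3.542])}
```

B gripped, about 3 mm off along its rib. Carry it to above the bar end.

apply_moves(steps=[0, 0, -0.9, 0, 0, 0, 0, 0, 0, -0.9, 0, 0, 0, 0, 0, 0, -0.9, 0, 0, 0, 0, 0, 0, -0.9, 0, 0, 0, 0, -0.88, 0.98, 0, 0, 0, 0, 0, -0.88, 0.98, 0, 0, 0, 0, 0, -0.88, 0.98, 0, 0, 0, 0, 0, -0.88, 0.98, 0, 0, 0, 0, 0, -0.88, 0.98, 0, 0, 0, 0, 0, -0.88, 0.98, 0, 0, 0, 0, 0, -0.88, 0.98, 0, 0, 0, 0, 0, -0.88, 0.98, 0, 0, 0, 0, 0])

```text
t: 25.43
tool_pos: [0.5018, 0.0372, 0.1314]
orientation: [-2.721, -1.569, -0.01]
force: [0.0, 0.7, -0.9]
opening: 0.0139
gripper_force: 45.0
```

apply_moves(steps=[-0.88, 0.98, 0, 0, 0, 0, 0, -0.88, 0.98, 0, 0, 0, 0, 0, 0, 0, 0, 0, 0, -0.954, 0, 0, 0, 0, 0, 0, -0.954, 0, 0, 0, 0, 0, 0, -0.954, 0, 0, 0, 0, 0, 0, -0.954, 0, 0, 0, 0, 0, 0, -0.954, 0, 0, 0, 0, 0, 0, -0.954, 0, 0, 0, 0, 0, 0, -0.954, 0, 0, 0, 0, 0, 0, -0.954, 0, 0, 0, 0, 0, 0, -0.954, 0, 0, 0, 0, 0, 0, -0.954, 0])

```text
t: 26.43
tool_pos: [0.526, -0.036, 0.131]
orientation: [1.63, 2.684, 0.009]
force: [0.8, 0.2, -1.1]
opening: 0.014
gripper_force: 45.0
```

```bash
python3 - <<'E'
from h import *
p,R,s=tool();print(s['t'],tp(),level(),s['q'],plan([*tr(33,-14.3),.08],TY))
c,im=wsave('w11');cv2.imwrite('pics/w11.png',im[:,:,::-1])
for n in('scene','side'): snap(n,n+'2.png')
E
```

```text
26.4333 [ 30.6  -12.92 131.  ] [ 0.057 -0.012] [-0.16892482 -0.01167355  1.79836813  0.00474569  1.35094503 -0.64927856] {'t': 26.43, 'shift': array([ 0.044, -0.09 ,  1.7  ]), 'turn': np.float64(0.045), 'q6': -0.65, 'shift_after_turn': array([ 0.044, -0.09 ,  1.7  ])}
```

apply_moves(steps=[0.044, -0.09, 0.7, 0, 0, 0.04, 0, 0, 0, 0.6, 0, 0, 0, 0, 0, 0, 0, -0.98, 0, 0, 0, 0, 0, 0, -0.98, 0, 0, 0, 0, 0, 0, -0.98, 0, 0, 0, 0, 0, 0, 0, 0, 0, 0, 0, 0, 0, 0, 0, 0, 0])

```text
t: 27.17
tool_pos: [0.5218, -0.0365, 0.0916]
orientation: [1.552, 2.514, 0.397]
force: [0.2, -0.1, -0.6]
opening: 0.0136
gripper_force: 45.0
```

```bash
cat >> h.py <<'E'
def tplan(x,y,z):
    "shift to tray-mm target, tilt info"
    p,R,s=tool();zt=R[:,2];c,sn=np.cos(TY),np.sin(TY)
    print('t',round(s['t'],2),'at',tp(),'F',fr(),'tilt x,y deg',np.round(np.degrees([c*zt[0]+sn*zt[1],-sn*zt[0]+c*zt[1]]),2),'op',round(s['opening'],4),'shift',plan([*tr(x,y),z/1000])['shift'])
E
python3 - <<'E'
from h import *
tplan(33,-14.3,55);print(plan([.5,0,0],TY)['turn'])
E
```

```text
t 27.17 at [ 34.54 -14.33  91.58] F [-0.2  0.2 -0.6] tilt x,y deg [-17.56   0.  ] op 0.0136 shift [-0.004 -0.325  1.177]
-0.1
```

apply_moves(steps=[0, -0.16, 0.6, 0, 0, 0, 0, 0, -0.16, 0.58, 0, 0, 0, 0, 0, 0, 0, 0, 0, 0, 0, 0, 0, 0, 0, 0, 0, 0])

```text
t: 27.5
tool_pos: [0.5255, -0.0346, 0.0561]
orientation: [1.545, 2.518, 0.398]
force: [-0.1, -0.5, -2.7]
opening: 0.0139
gripper_force: 45.0
```

```bash
python3 -c "
from h import *
tplan(33,-14.3,41.5)"
```

```text
t 27.5 at [ 30.38 -14.37  56.06] F [ 0.3  0.4 -2.7] tilt x,y deg [-17.6   -0.04] op 0.0139 shift [-0.004 -0.232  0.435]
```

apply_moves(steps=[0, -0.1, 0.22, 0, 0, 0, 0, 0, -0.1, 0.21, 0, 0, 0, 0, 0, 0, 0, 0, 0, 0, 0, 0, 0, 0, 0, 0, 0, 0])

```text
t: 27.83
tool_pos: [0.525, -0.0362, 0.043]
orientation: [1.542, 2.513, 0.4]
force: [1.1, 0.1, 1.8]
opening: 0.0135
gripper_force: 45.0
```

```bash
python3 -c "
from h import *
tplan(53,-14.3,41.5)"
```

```text
t 27.83 at [ 31.55 -13.21  42.97] F [-1.   0.4  1.8] tilt x,y deg [-17.82   0.13] op 0.0135 shift [ 0.033 -0.695 -0.176]
```

apply_moves(steps=[0.01, -0.12, -0.03, 0, 0, 0, 0, 0.01, -0.12, -0.03, 0, 0, 0, 0, 0.01, -0.12, -0.03, 0, 0, 0, 0, 0, 0, 0, 0, 0, 0, 0])

```text
t: 28.17
tool_pos: [0.5134, -0.0404, 0.0414]
orientation: [1.544, 2.514, 0.4]
force: [4.5, 1.3, -1.4]
opening: 0.0137
gripper_force: 45.0
```

```bash
python3 -c "
from h import *
tplan(53,-14.3,41.5)"
```

```text
t 28.17 at [ 43.76 -14.76  41.41] F [-4.6  0.9 -1.4] tilt x,y deg [-17.79   0.08] op 0.0137 shift [-0.017 -0.292 -0.099]
```

The bar is engaged, reading -4.6 N along the tray. Push on.

apply_moves(steps=[-0.01, -0.1, -0.03, 0, 0, 0, 0, 0, -0.1, -0.03, 0, 0, 0, 0, 0, -0.1, -0.03, 0, 0, 0, 0, 0, 0, 0, 0, 0, 0, 0])

```text
t: 28.5
tool_pos: [0.5057, -0.0444, 0.0415]
orientation: [1.543, 2.514, 0.402]
force: [5.8, 4.7, 0.1]
opening: 0.0137
gripper_force: 45.0
```

```bash
python3 -c "
from h import *
tplan(53,-14.3,41.5)"
```

```text
t 28.5 at [ 52.54 -14.7   41.53] F [-7.3 -1.5  0.1] tilt x,y deg [-17.84   0.05] op 0.0137 shift [-0.013 -0.015 -0.004]
```

apply_moves(steps=[0, 0.08, 0.1, 0.97, 0, 0, 0, 0, 0.08, 0.1, 1, 0, 0, 0, 0, 0.08, 0.1, 1, 0, 0, 0, 0, 0, 0, 0, 0, 0, 0, 0, 0, 0, 0, 0, 0, 0])

```text
t: 28.92
tool_pos: [0.5149, -0.0397, 0.0329]
orientation: [1.639, 2.678, 0.005]
force: [6.8, 0.1, -3.6]
opening: 0.0136
gripper_force: 45.0
```

```bash
python3 -c "
from h import *
tplan(43.5,-14.3,29)"
```

```text
t 28.92 at [ 42.18 -14.71  32.91] F [-6.1  3.1 -3.6] tilt x,y deg [-0.2  -0.03] op 0.0136 shift [-0.014 -0.044  0.13 ]
```

apply_moves(steps=[0, -0.02, 0.07, 0, 0, 0, 0, 0, 0, 0.07, 0, 0, 0, 0, 0, 0, 0, 0, 0, 0, 0, 0, 0, 0, 0, 0, 0, 0])

```text
t: 29.25
tool_pos: [0.5135, -0.0406, 0.0296]
orientation: [1.641, 2.675, 0.008]
force: [5.4, 2.6, -3.0]
opening: 0.0136
gripper_force: 45.0
```

```bash
python3 -c "
from h import *
tplan(43.5,-14.3,28)"
```

```text
t 29.25 at [ 43.76 -14.51  29.61] F [-6.   0.2 -3. ] tilt x,y deg [-0.33 -0.01] op 0.0136 shift [-0.007  0.008  0.054]
```

apply_moves(steps=[0, 0, 0.06, 0, 0, 0, 0, 0, 0, 0, 0, 0, 0, 0, 0, 0.04, 0, 0, 0, 0, 0, 0, 0.04, 0, 0, 0, 0, 0, 0, 0, 0, 0, 0, 0, 0])

```text
t: 29.67
tool_pos: [0.5154, -0.0399, 0.0283]
orientation: [1.642, 2.676, 0.006]
force: [2.9, 0.0, 5.3]
opening: 0.0138
gripper_force: 45.0
```

```bash
python3 -c "
from h import *
tplan(39.5,-14.3,28)"
```

```text
t 29.67 at [ 41.76 -14.26  28.26] F [-2.6  1.3  5.3] tilt x,y deg [-0.26  0.  ] op 0.0138 shift [0.002 0.075 0.009]
```

apply_moves(steps=[0, 0.04, -0.01, 0, 0, 0, 0, 0, 0.03, 0, 0, 0, 0, 0, 0, 0, 0, 0, 0, 0, 0])

```text
t: 29.92
tool_pos: [0.5171, -0.0389, 0.0283]
orientation: [1.642, 2.676, 0.006]
force: [3.6, 0.3, 5.4]
opening: 0.0136
gripper_force: 45.0
```

```bash
python3 -c "
from h import *
tplan(39.5,-14.3,28)"
```

```text
t 29.92 at [ 39.79 -14.37  28.3 ] F [-3.4  1.4  5.4] tilt x,y deg [-0.25 -0.01] op 0.0136 shift [-0.002  0.01   0.01 ]
```

apply_moves(steps=[0, 0, 0, 0, 0, 0, 20, 0, 0, 0, 0, 0, 0, 30, 0, 0, 0, 0, 0, 0, 30, 0, 0, 0, 0, 0, 0, 30, 0, 0, -0.3, 0, 0, 0, 35, 0, 0, -1, 0, 0, 0, 40, 0, 0, -1, 0, 0, 0, 40, 0, 0, -1, 0, 0, 0, 40, 0.6, -0.9, -0.8, 0, 0, 0, 40, 0.6, -0.9, -0.8, 0, 0, 0, 40, 0, 0, 0, 0, 0, 0, 40])

```text
t: 30.83
tool_pos: [0.451, -0.0313, 0.1815]
orientation: [1.638, 2.671, 0.01]
force: [0.1, -0.3, 0.9]
opening: 0.037
gripper_force: 0.0
```

```bash
python3 - <<'E'
from h import *
tplan(0,0,200);c,im=wsave('w12')
a=im;b=snap('side');b=cv2.resize(b[220:320,310:460],None,fx=2.66,fy=2.66);s=snap('scene');s=cv2.resize(s[200:290,210:345],None,fx=2.96,fy=2.96)
h=480;v=np.zeros((600,800,3),np.uint8);w=cv2.resize(a,(400*4//3*1,400));v[:400,:533]=w
v[:266,533:800]=b[:266,:267][:, :267] if b.shape[1]>=267 else 0
v[300:300+s[:266].shape[0],533:800]=0
v=np.zeros((600,800,3),np.uint8);v[:300,:400]=cv2.resize(a,(400,300));v[:267,400:800]=cv2.resize(b,(400,267));v[305:572,400:800]=cv2.resize(s,(400,267))
v[305:600,:400]=cv2.resize(a[0:300,120:520],(400,295))
cv2.imwrite('pics/fin.png',v[:,:,::-1])
E
```

```text
t 30.83 at [ 95.14 -51.31 181.46] F [0.1 0.3 0.9] tilt x,y deg [-0.56  0.23] op 0.037 shift [-1.7    3.184 -0.58 ]
```

View pics/fin.png

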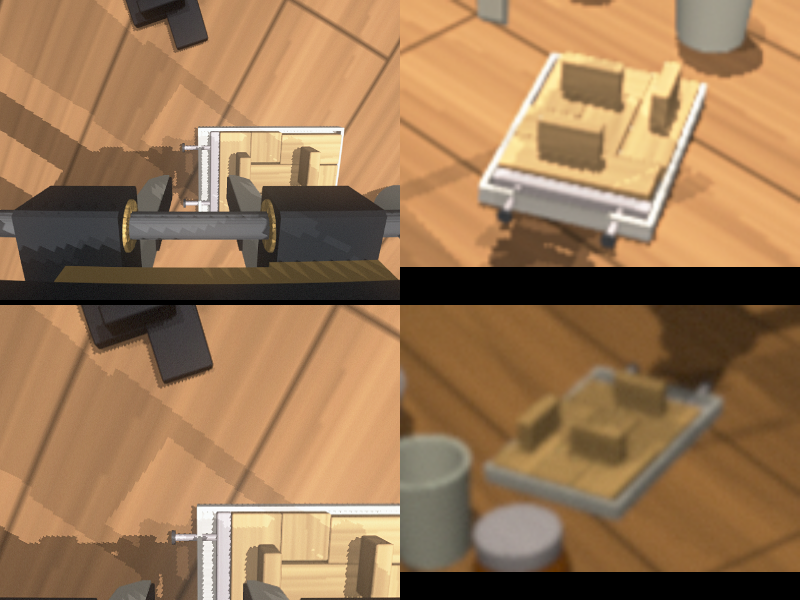

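The composite shows all three templates in the tray, ribs up and flat, with the bar pushed back and the cup in place. One numeric check of the bar and plate edges from the wrist picture.

```bash
python3 - <<'E'
from h import *
c,im=pickle.load(open('w12.pkl','rb'))
for cam,(cc,img) in {'wrist':(c,im),'side':(eyes.calibration('side'),eyes.read_camera('side'))}.items():
  for y in (50,-15,-50):
    xs=np.arange(50,100,2);q=np.array([proj(cc,[*tr(x,y),.016]) for x in xs]).astype(np.float32)
    v=cv2.remap(img.astype(np.float32),q.reshape(-1,1,2),None,cv2.INTER_LINEAR)[:,0]
    print(cam,y,[(int(x),int(a[0]-a[2]),int(a.mean())) for x,a in zip(xs,v)])
E
```

```text
wrist 50 [(50, 14, 52), (52, 48, 118), (54, 85, 179), (56, 83, 180), (58, 81, 175), (60, 81, 167), (62, 81, 173), (64, 83, 169), (66, 60, 133), (68, 9, 97), (70, 8, 188), (72, 6, 189), (74, 7, 185), (76, 7, 185), (78, 6, 158), (80, 8, 128), (82, 9, 166), (84, 7, 221), (86, 7, 219), (88, 7, 219), (90, 9, 195), (92, 0, 221), (94, 0, 224), (96, 35, 104), (98, 38, 89)]
wrist -15 [(50, 55, 119), (52, 54, 124), (54, 52, 119), (56, 88, 198), (58, 86, 193), (60, 86, 187), (62, 87, 190), (64, 86, 190), (66, 81, 165), (68, 10, 122), (70, 5, 220), (72, 5, 220), (74, 6, 216), (76, 6, 215), (78, 9, 187), (80, 8, 142), (82, 12, 166), (84, 6, 243), (86, 6, 243), (88, 6, 243), (90, 7, 231), (92, 11, 145), (94, 10, 149), (96, 27, 71), (98, 32, 74)]
wrist -50 [(50, 83, 207), (52, 78, 215), (54, 80, 208), (56, 79, 214), (58, 80, 212), (60, 78, 215), (62, 82, 210), (64, 79, 214), (66, 80, 186), (68, 11, 144), (70, 5, 236), (72, 4, 240), (74, 6, 222), (76, 9, 214), (78, 10, 191), (80, 12, 138), (82, 12, 158), (84, 6, 243), (86, 6, 241), (88, 7, 240), (90, 6, 241), (92, 7, 236), (94, 7, 241), (96, 40, 98)
[... 490 characters left out ...]
94), (60, 105, 194), (62, 105, 190), (64, 107, 179), (66, 96, 152), (68, 78, 121), (70, 55, 124), (72, 36, 146), (74, 25, 190), (76, 17, 216), (78, 12, 225), (80, 15, 221), (82, 19, 209), (84, 16, 178), (86, 13, 149), (88, 11, 128), (90, 10, 124), (92, 10, 124), (94, 11, 123), (96, 12, 127), (98, 13, 135)]
side -50 [(50, 103, 190), (52, 103, 192), (54, 103, 192), (56, 103, 191), (58, 103, 193), (60, 104, 194), (62, 105, 194), (64, 105, 186), (66, 99, 160), (68, 84, 135), (70, 59, 120), (72, 39, 158), (74, 23, 206), (76, 15, 223), (78, 10, 230), (80, 14, 225), (82, 15, 207), (84, 15, 175), (86, 12, 146), (88, 11, 121), (90, 11, 123), (92, 13, 140), (94, 19, 185), (96, 22, 206), (98, 23, 211)]
```

```bash
python3 -c "
from h import *
print(robot.close_job())"
```

```text
the job is handed in; nothing more can be done
None
```

The three templates are packed rib up and flat in the tray, with the sprung bar pushed back about 8 mm. I let go of everything, didn't touch the jar, bowl or cup, and handed the job in after about 31 s of robot time.

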